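# Step the eyelet cassette through its last two stations and unload it

### The arm

A 6-joint arm with a two-finger parallel gripper is mounted at the origin on the work surface; the furniture and walls round the work are solid. World frame = base frame: x ahead of the robot, y to its left, z up, the work surface at z = 0. Lengths are in m, angles in degrees, forces in N, time in s.
With the tool pointing down it reaches from about 0.35 to 0.875 m from the base axis. Payload 4.2 kg.
Tool frame: the origin (TCP) lies on the centre line of the jaws, within the pads' length; the fingertips stand 19 mm ahead of it and the grasp point (between the pads) is the TCP; x points along the fingers, y is the direction in which the jaws open and shut, and the axes are right-handed (so a half turn about x gives the same grasp; the last joint's range is limited). The gripper opens to 87 mm and grips with 3 to 60 N. Pads are 19 mm wide; open, the fingers measure 117 mm over their backs; the gripper's body (75 mm by 190 mm) begins 51 mm behind the grasp point.
Start: joints at [80.821, 22.042, 0.453, 0, -68.411, -14.817], TCP at [0.254, 0.571, 0.242] pointing down, gripper open.
Joint ranges: [-179.83, 179.83], [-69.29, 118.12], [-61.27, 80.66], [-181.25, 117.63], [-171.15, -9.14], [-177.46, 177.46]. Speed limits (degrees/s): [159.86, 159.86, 180, 180, 180, 180].

### API

Orientations are given as a 3x3 rotation matrix whose columns are the frame's x, y, z axes.
In Python, from station import r, viewer, job, spotter gives the robot as it stands.
- The arm moves only by the tool play_rows, never from a script. Its argument "commands" is a list of rows, each an object of numbers: "fingers": the gripper command: -1 is fully open, 1 is shut, values between are in proportion; "tx", "ty", "tz": the shift along the tool's x, y, z normalised to -1 to 1, where 1 is 750 mm; "ax", "ay", "az": the turn, a rotation vector about the tool's x, y, z normalised to -1 to 1, where 1 is pi rad. In form: [{"fingers": .., "tx": .., "ty": .., "tz": .., "ax": .., "ay": .., "az": ..}, ...]. A call has 1 to 5 rows; each row is the pose to reach, as a shift and turn from the pose commanded when the call began, along the tool's axes at that moment, turning the shorter way round; what a row does not reach only later rows make up. A row lasts 1/12 s, in which the tool goes at most 41.7 mm and 7.16 degrees, less where a joint would pass 70% of its speed; a pose out of reach is approached as far as the arm can. A call with a number of a shift or a turn outside -1 to 1 is refused whole. A call with a gripper value outside its range is refused whole. The fingers move at their own pace and stop on an object; the grip force is fixed at half the most. Time passes only in rows, so rows that repeat a pose let the fingers close. It gives the time, the measured TCP pose, the force and the opening at its end, in the units of the state.
- r.sense(): the state, without advancing time (a new reading comes with each control period).
- viewer.capture(name): name is "scene" or "top" or "wrist"; returns a dict with "image" (420x560x3 uint8, red, green, blue), "fx", "fy", "cx", "cy" (pixels), "dist" ([k1, k2, p1, p2, k3] as OpenCV has them; the pictures are not rectified), "R" (3x3) and "t" (3): a world point X has camera coordinates R X + t; the wrist camera has in their place "mount" (4x4, takes a point from camera to tool coordinates, whose origin is the TCP and whose axes are the tool frame's). Camera axes: x right, y down, z forward; pixel columns grow to the right and rows downward; lengths in m; the calibration is good to about 2 mm. A picture is of the moment at which its call begins: read the wrist's pose just before it. There is no depth.
- job.finish_job(): hands the job in, once; it reports no verdict.
Trained networks look in a picture, given as the dict that the camera call returned (one of the last four; its "shot" number tells which), for a name from the list of things; names that differ only in an ending like _2 or _b are one class to them, and where a whole thing is asked for, a point or a joint stands for the part that bears it (a point fixed in the world has none). Each returns a list of dicts, best first, with "score" (0 to 1); they miss things now and then, are a little off and sometimes report something else, mostly with a low value. They report only what shows in the picture. A call takes as long as a camera call. They do not tell look-alikes from the thing itself.
- spotter.find_in(name, picture): "uv" ([column, row] in pixels, amid what is visible of it).
- spotter.silhouettes(name, picture): "region" (420x560 bool, what is visible of it) and "uv" ([column, row] in pixels, amid what is visible of it).
The state is a dict: "time_s": time; "joints": joint angles; "joint_velocities": joint speeds; "effort": joint torques, N m; "tcp_pos": TCP position; "ee_rot": TCP orientation; "wrist_force": force on the tool from outside, world axes, zero at the start; "moment": the same for the moment, N m; "gripper_width": opening from 0.0 (shut) to 1.0 (fully open).
Only numpy, scipy, OpenCV 4.12 (cv2) and the standard library are available. Lean on these libraries where they do the work, as an engineer would, in place of code of your own. Each camera call takes 0.05 s, during which the arm holds its last target. There are 200 camera calls.

### The job

Slide the carrier by its knob until the pointer stands over the middle of the round mark and stop there for a second, then do the same at the square mark, with the cassette still in its nest. Then squeeze the cassette's two side catches together with the fingers, lift it straight up out of the nest and finish while still holding it, upright and still, at least 6 cm above the carrier. Leave the other things on the bench where they are.

Things in the scene. Friction and masses are not known exactly. Their poses are not given: they have to be found in the camera images.
- fixture: cross-slide fixture screwed to the bench. Origin: middle of its base at bench level; x points away from the robot (yaw up to 0.35), y left, z up. Base 160 wide, 12 thick; on it slides the carrier plate (153 in x, 120 in y, top 43 above the bench), about 2.5 N friction along x and along y, no spring, stays where left. Behind it stands the pointer on its own fixed post
- pointer_tip (a point): tip of the fixed pointer needle, 46 mm above the bench, 3 above the carrier's top; stands over the far strip of the carrier, up to 11 mm differently each time. The needle hangs from a thin arm (8 thick, centre 78 above the bench) that reaches 75 towards the robot from a fixed post (16 thick, 85 high) behind the fixture
- pointer: the pointer's stand, screwed to the bench; origin at bench level under its post, axes parallel to the fixture's; the needle is at its (-75, 0) mm
- round_mark (a point): first station: centre of the small dark ring (15 mm) inlaid in the carrier's far strip, on the right; on the plate's top, moves with the carrier
- square_mark (a point): second station: centre of the small dark square outline (15 mm) inlaid in the carrier's far strip, on the left and nearer the robot; on the plate's top, moves with the carrier
- knob_top (a point): centre of the top of the carrier's knob: an upright steel post, 16 mm diameter, 36 high above the plate (26 wide collar on its lowest 4), at the carrier edge nearest the robot, 58 mm from the nest's centre in the direction of fixture -x; grip it from above or push it to move the carrier
- slide_x (a joint): position of the carrier along fixture x, m, -0.020 to 0.020 (end stops), 0 at the start; grows away from the robot
- slide_y (a joint): position of the carrier along fixture y, m, -0.040 to 0.040 (end stops), 0 at the start; grows to the left
- nest_floor (a point): centre of the nest on the carrier's top, where the cassette's underside rests; moves with the carrier. Its left and right keeper walls (17 high, outer faces 30.5 from the centre) have lips that hook over the catches' teeth; end stops 12 high in front and behind
- cassette: grey cassette 56 (x) by 36 (y), 58 high, 0.2 kg. Origin: centre of its underside; axes as the fixture's while in the nest. A black sprung catch stands out on its left (+y) and right (-y) side: 52 mm over both pads, 40 when fully squeezed. Unless both are squeezed, teeth hook under the nest's lips and it cannot be lifted; squeezed, it lifts straight up freely
- catch_left_pad (a point): centre of the outer face of the left (+y) catch's finger pad, 24 wide by 22 high, its centre 45 above the cassette's underside (pad from 34 to 56); moves inward with the catch
- catch_right_pad (a point): the same on the right (-y) catch
- catch_left (a joint): how far the left catch is squeezed in, m, 0 (out) to 0.006 (stop); spring 1.4 N at the start, 5.6 N at the stop; the teeth come clear of the lips at about 0.004
- catch_right (a joint): the same for the right catch
- eyelet_tin: round open metal tin of eyelets, 68 mm wide, 31 high; bystander beside the fixture; origin at the centre of its underside
- die_block: round stepped steel die insert, 40 mm wide, 32 high; bystander beside the fixture; origin at the centre of its underside
- knit_stack: stack of dark blue knit parts 92x156x55; bystander to the left; origin at the centre of its underside
- scissors: paper scissors with blue bows, 91x188x9, lying flat; bystander at the far left; origin at the centre of its underside
- felt_stack: stack of burgundy felt tabs 56x83x45; bystander to the right; origin at the centre of its underside
- glue_brush: flat glue brush 31x160x10; bystander to the right at the back; origin at the centre of its underside
Mind the look-alikes: they are no part of the job. Leave any purple or red look-alike of the cassette alone.

How it is judged (in metres and radians):
On the way, in this order (a step that is already met when the one before it is completed fails the run):
1. the carrier rests with the round mark under the pointer (within 5 mm), cassette in its nest (horizontal distance between round_mark and pointer_tip below 0.005 m and velocity of joint slide_x between -0.01 and 0.01 m/s and velocity of joint slide_y between -0.01 and 0.01 m/s and z of cassette in the frame of nest_floor below 0.006 m), for 0.3 s.
2. then it rests with the square mark under the pointer (within 5 mm), cassette in its nest (horizontal distance between square_mark and pointer_tip below 0.005 m and velocity of joint slide_x between -0.01 and 0.01 m/s and velocity of joint slide_y between -0.01 and 0.01 m/s and z of cassette in the frame of nest_floor below 0.006 m), for 0.3 s.
At the end, for the whole second after the job is handed in: the fingers hold the cassette by both squeezed catches (each in by more than 3.5 mm), its underside more than 50 mm above the carrier plate, touching neither the fixture nor the pointer, upright within 0.3 rad and still (under 0.03 m/s) (z of cassette in the frame of nest_floor above 0.05 m and value of joint each of catch_left, catch_right above 0.0035 m and contact force between the fingers and cassette above 3 N and contact force between cassette and fixture below 0.2 N and contact force between cassette and pointer below 0.2 N and angle between cassette's own z axis and vertical below 0.3 rad and linear speed of cassette below 0.03 m/s); the arm keeps its last pose, push and grip.
It fails at once if another thing on the bench is moved more than 30 mm (distance of any of eyelet_tin, die_block, knit_stack, scissors, felt_stack, glue_brush from where it was at the start of the episode above 0.03 m).
It also fails if it takes over 48 s, if anything falls off the work surface, if the arm or the gripper's body presses on something with over 40 N, if the wrist force passes 120 N, or if a joint passes its speed limit or range.

## Working session

There is one attempt and no reset: what is moved stays moved. The work goes in short steps, Python scripts to look and compute and a tool call to move; the robot and the scene stay as the last step left them, time stands still between calls to the robot, and variables do not carry over. Pictures are saved under pics/ and viewed, about 8 in all and at most 12, crops included, and the job is handed in when it is done.

Besides the shell and the picture viewer there is one more tool, called after "Request:" by a JSON object that holds its "name" and its "arguments". play_rows: Moves the arm, as the interface text tells. Its arguments: {"type":"object","properties":{"commands":{"type":"array"}},"required":["commands"]}

```bash
mkdir -p pics; ls
cat > h.py <<'E'
import numpy as np, cv2
from station import r, viewer, job, spotter
def cap(n):
    s=r.sense(); p=viewer.capture(n)
    if n=="wrist":
        M=np.array(p["mount"]); T=np.eye(4); T[:3,:3]=s["ee_rot"]; T[:3,3]=s["tcp_pos"]
        C=np.linalg.inv(T@M); p["R"]=C[:3,:3]; p["t"]=C[:3,3]
    return p
def K(p): return np.array([[p["fx"],0,p["cx"]],[0,p["fy"],p["cy"]],[0,0,1.]])
def onz(p,uv,z):
    n=cv2.undistortPoints(np.array([[uv]],float),K(p),np.array(p["dist"],float))[0,0]
    R=np.array(p["R"]);t=np.array(p["t"]); c=-R.T@t; d=R.T@np.array([n[0],n[1],1]); return c+d*(z-c[2])/d[2]
def proj(p,X):
    R=np.array(p["R"]); return cv2.projectPoints(np.array(X,float).reshape(-1,1,3),cv2.Rodrigues(R)[0],np.array(p["t"],float),K(p),np.array(p["dist"],float))[0].reshape(-1,2)
def save(p,n,crop=None,k=1):
    im=p["image"][:,:,::-1]
    if crop: a,b,c,d=crop; im=im[b:d,a:c]
    cv2.imwrite("pics/"+n+".png",cv2.resize(np.ascontiguousarray(im),None,fx=k,fy=k,interpolation=cv2.INTER_CUBIC))
E
python3 - <<'E'
from h import *
Z=dict(fixture=0.04,pointer_tip=.046,pointer=.08,round_mark=.043,square_mark=.043,knob_top=.079,cassette=.1,catch_left_pad=.088,catch_right_pad=.088,eyelet_tin=.02,die_block=.02)
ims=[]
for c in("top","scene"):
    p=cap(c); ims.append(p["image"]); print(c,"cam",(-np.array(p["R"]).T@p["t"]).round(3))
    for n,z in Z.items():
        print(n,[(round(d["score"],2),np.round(d["uv"],1).tolist(),onz(p,d["uv"],z).round(4)[:2].tolist()) for d in spotter.find_in(n,p)[:3]])
cv2.imwrite("pics/a.png",cv2.resize(np.vstack(ims)[:,:,::-1],None,fx=.71,fy=.71,interpolation=cv2.INTER_AREA))
print(r.sense())
E
```

```text
pics
top cam [ 0.306 -0.138  1.324]
fixture [(0.73, [294.2, 205.9], [0.5415, -0.2187])]
pointer_tip [(0.47, [302.4, 173.0], [0.6535, -0.2504]), (0.29, [298.1, 213.1], [0.5156, -0.2304])]
pointer [(0.6, [300.3, 177.7], [0.6283, -0.2397])]
round_mark [(0.92, [296.1, 217.1], [0.5028, -0.2234])]
square_mark [(0.72, [292.8, 216.4], [0.5054, -0.2125])]
knob_top [(0.88, [294.6, 218.7], [0.4921, -0.216]), (0.66, [300.9, 175.8], [0.635, -0.2421])]
cassette [(0.62, [400.8, 200.1], [0.5408, -0.5632]), (0.6, [252.4, 255.5], [0.3757, -0.078]), (0.47, [301.3, 212.0], [0.5101, -0.2369])]
catch_left_pad []
catch_right_pad []
eyelet_tin [(0.61, [258.1, 203.4], [0.557, -0.0968])]
die_block []
scene cam [ 0.058 -0.894  0.848]
fixture [(0.83, [294.4, 256.4], [0.5108, -0.278])]
pointer_tip [(0.75, [328.8, 229.4], [0.6493, -0.2477]), (0.42, [334.9, 308.2], [0.4941, -0.4717])]
pointer [(0.53, [326.8, 233.9], [0.6087, -0.2863])]
round_mark [(0.77, [287.5, 251.7], [0.5031, -0.2561])]
square_mark [(0.74, [289.4, 251.8], [0.5073, -0.2591]), (0.25, [289.0, 242.9], [0.5252, -0.2303])]
knob_top [(0.74, [290.3, 25
[... 611 characters left out ...]
6476e-03,
       -6.84104913e+01, -1.48159943e+01]), 'joint_velocities': array([ 0.01584095, -0.00035853,  0.0624553 ,  0.09778297,  0.03934886,
        0.04158504]), 'effort': array([ 2.08993997e-04, -3.90479994e+01,  1.87630498e+01,  4.22441036e+00,
        1.55968394e-02, -1.57515797e-05]), 'tcp_pos': array([0.25412482, 0.57097277, 0.24153718]), 'ee_rot': array([[ 1.71954967e-05, -4.06623032e-01, -9.13596032e-01],
       [-3.44500472e-05, -9.13596032e-01,  4.06623032e-01],
       [-9.99999999e-01,  2.44813414e-05, -2.97179202e-05]]), 'wrist_force': array([-0.18962795, -0.39022846,  0.0613834 ]), 'moment': array([-0.00903051, -0.0101936 ,  0.02476542]), 'gripper_width': 1.0024514563861624}
```

View pics/a.png

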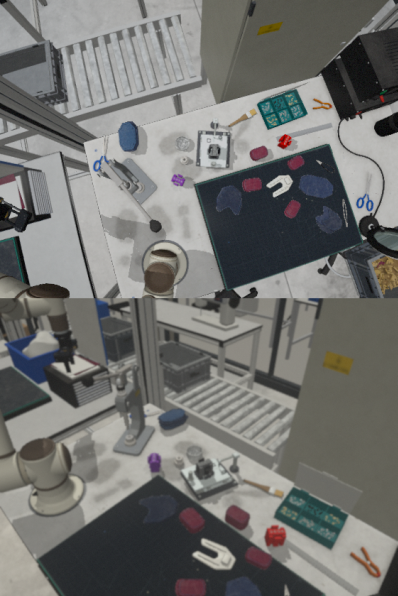

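The grey-bodied device in the fixture is at top ≈(300,208). The purple one at (252,255) and the red one at (400,200) are look-alikes. I'll enlarge the fixture and check the path for obstacles.

Run:
```python
from h import *
p=cap("top"); q=cap("scene")
for n,X in dict(base=[0,0,0],tcp=r.sense()["tcp_pos"],yp=[.4,.2,0],).items(): print(n,proj(p,X),proj(q,X))
for uv in [(180,245),(220,320),(190,280),(165,225)]: print(uv,onz(p,uv,.15).round(3),onz(p,uv,0).round(3))
M=np.array(viewer.capture("wrist")["mount"]);print(M.round(3))
a=cv2.resize(p["image"][150:260,220:360],(800,629))[:,:,::-1];b=cv2.resize(q["image"][80:320,100:400],(800,640))[:,:,::-1]
cv2.imwrite("pics/b.png",cv2.resize(np.hstack([a[:629],b[:629]]),(800,315)))
A=cv2.resize(p["image"][160:240,250:350],(400,320),interpolation=2);B=cv2.resize(q["image"][200:280,240:340],(400,320),interpolation=2)
C=cv2.resize(q["image"][60:270,100:360],(396,320));D=cv2.resize(p["image"][100:420,90:486],(404,320))
cv2.imwrite("pics/b.png",np.vstack([np.hstack([A,B]),np.hstack([C,D])])[:600,:,::-1])
```

```text
base [[232.51911018 371.88254107]] [[ 80.49380564 275.10837355]]
tcp [[ 25.12863436 298.98750479]] [[98.19599608 93.46503255]]
yp [[172.61474556 251.82038234]] [[186.8747297  189.32592665]]
(180, 245) [0.41  0.139 0.15 ] [0.423 0.175 0.   ]
(220, 320) [0.185 0.019 0.15 ] [0.169 0.039 0.   ]
(190, 280) [0.304 0.108 0.15 ] [0.304 0.14  0.   ]
(165, 225) [0.472 0.187 0.15 ] [0.493 0.228 0.   ]
[[ 0.001 -0.283  0.959 -0.143]
 [ 1.     0.001 -0.    -0.001]
 [-0.001  0.959  0.283 -0.078]
 [ 0.     0.     0.     1.   ]]
```

View pics/b.png

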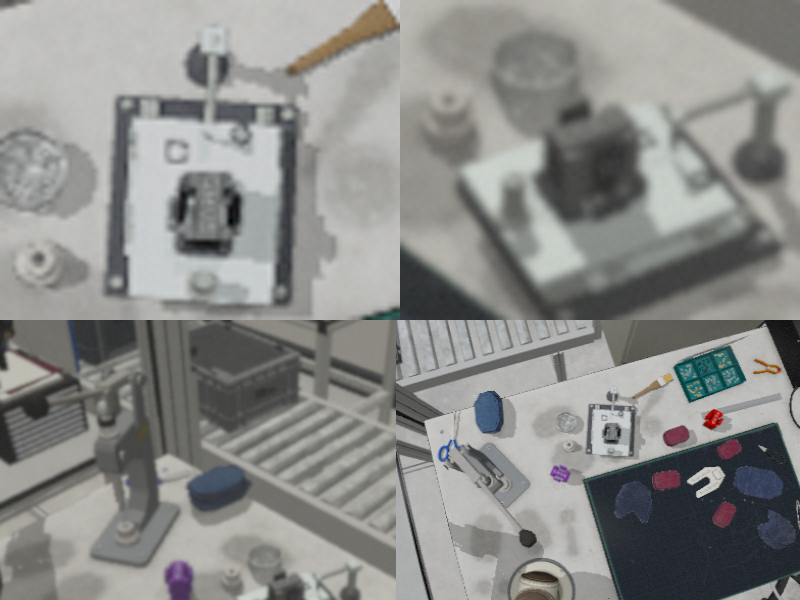

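Run:
```python
from h import *
p=cap("top"); q=cap("scene")
def tri(a,b):
    best=min((np.linalg.norm(onz(p,a,z)-onz(q,b,z)),z) for z in np.arange(0,.8,.005)); return best,onz(p,a,best[1]).round(3)
print("ball",tri((219,318),(123,116)))
A=p["image"][210:330,130:240]; B=q["image"][60:220,100:230]
cv2.imwrite("pics/c.png",np.hstack([cv2.resize(A,(400,436)),cv2.resize(B,(400,436))])[:,:,::-1])
s=r.sense();print(s["ee_rot"].round(2))
```

```text
ball ((np.float64(0.0026351721835597844), np.float64(0.42)), array([ 0.217, -0.015,  0.42 ]))
[[ 0.   -0.41 -0.91]
 [-0.   -0.91  0.41]
 [-1.    0.   -0.  ]]
```

View pics/c.png

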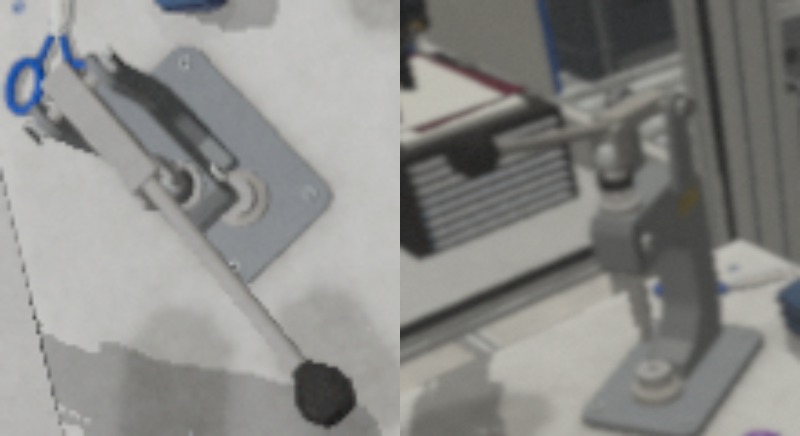

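Request:
{"name": "play_rows", "arguments": {"commands": [{"fingers": -1,"tx": -0.27},{"fingers": -1,"tx": -0.27},{"fingers": -1,"tx": -0.27},{"fingers": -1,"tx": -0.27},{"fingers": -1,"tx": -0.27}]}}

```text
$.commands[0]: bad value
```

Run:
```python
from h import *
p=cap("top"); q=cap("scene")
def tri(a,b):
    best=min((np.linalg.norm(onz(p,a,z)-onz(q,b,z)),z) for z in np.arange(0,.8,.005)); return best,onz(p,a,best[1]).round(3)
print("pivot",tri((156,228),(191,97)))
print("leverroot",tri((172,262),(166,104)))
# fixture corners from top crop A (scale 4 of [160:240,250:350])
for uv in [(118,98),(298,106),(290,300),(107,296)]: print(onz(p,(250+uv[0]/4,160+uv[1]/4),.012).round(3))
s=r.sense();print(s["tcp_pos"],s["joints"].round(1))
```

```text
pivot ((np.float64(0.003889041219532016), np.float64(0.34)), array([0.438, 0.158, 0.34 ]))
leverroot ((np.float64(0.00481507459637909), np.float64(0.36)), array([0.349, 0.109, 0.36 ]))
[ 0.623 -0.172  0.012]
[ 0.612 -0.328  0.012]
[ 0.444 -0.313  0.012]
[ 0.451 -0.158  0.012]
[0.25412661 0.57097799 0.24153422] [ 80.8  22.    0.5   0.  -68.4 -14.8]
```

Request:
{"name": "play_rows", "arguments": {"commands": [{"fingers": -1,"tx": -0.4,"ty": 0,"tz": 0,"ax": 0,"ay": 0,"az": 0},{"fingers": -1,"tx": -0.4,"ty": 0,"tz": 0,"ax": 0,"ay": 0,"az": 0},{"fingers": -1,"tx": -0.4,"ty": 0,"tz": 0,"ax": 0,"ay": 0,"az": 0},{"fingers": -1,"tx": -0.4,"ty": 0,"tz": 0,"ax": 0,"ay": 0,"az": 0},{"fingers": -1,"tx": -0.4,"ty": 0,"tz": 0,"ax": 0,"ay": 0,"az": 0}]}}

```text
time_s: 1.97
tcp_pos: [0.254, 0.5703, 0.4524]
ee_rot: [[0.0, -0.407, -0.914], [0.001, -0.914, 0.407], [-1.0, -0.001, 0.0]]
wrist_force: [-0.3, 1.7, -0.7]
gripper_width: 1.0
```

Request:
{"name": "play_rows", "arguments": {"commands": [{"fingers": -1,"tx": -0.15,"ty": 0,"tz": 0,"ax": 0,"ay": 0,"az": 0},{"fingers": -1,"tx": -0.15,"ty": 0,"tz": 0,"ax": 0,"ay": 0,"az": 0},{"fingers": -1,"tx": -0.15,"ty": 0,"tz": 0,"ax": 0,"ay": 0,"az": 0},{"fingers": -1,"tx": -0.15,"ty": 0,"tz": 0,"ax": 0,"ay": 0,"az": 0}]}}

```text
time_s: 2.3
tcp_pos: [0.2549, 0.5707, 0.5698]
ee_rot: [[0.005, -0.408, -0.913], [0.013, -0.913, 0.408], [-1.0, -0.014, 0.001]]
wrist_force: [0.0, -0.7, 0.5]
gripper_width: 1.004
```

```bash
cat > go.py <<'E'
import sys
from h import *
from scipy.spatial.transform import Rotation as Ro
# target x y z yaw(deg azimuth of tool z) -> normalised numbers of a move
x,y,z,yaw=map(float,sys.argv[1:5]); s=r.sense(); R=np.array(s["ee_rot"])
c,n=np.cos(np.radians(yaw)),np.sin(np.radians(yaw))
G=np.array([[0,-n,c],[0,c,n],[-1,0,0]])
print("t",(R.T@(np.array([x,y,z])-s["tcp_pos"])/.75).round(4),"a",(Ro.from_matrix(R.T@G).as_rotvec()/np.pi).round(4),"at",s["tcp_pos"].round(4),"t",s["time_s"],"j",s["joints"].round(0))
E
python3 go.py .51 -.24 .57 -4.6
```

```text
t [-0.0127  0.8481 -0.7514] a [8.918e-01 6.300e-03 7.000e-04] at [0.2549 0.5707 0.5698] t 2.3 j [  81.   23.   47.    0. -114.  -15.]
```

Request:
{"name": "play_rows", "arguments": {"commands": [{"fingers": -1,"tx": 0,"ty": 0.85,"tz": -0.75,"ax": 0.89,"ay": 0,"az": 0},{"fingers": -1,"tx": 0,"ty": 0.85,"tz": -0.75,"ax": 0.89,"ay": 0,"az": 0},{"fingers": -1,"tx": 0,"ty": 0.85,"tz": -0.75,"ax": 0.89,"ay": 0,"az": 0},{"fingers": -1,"tx": 0,"ty": 0.85,"tz": -0.75,"ax": 0.89,"ay": 0,"az": 0},{"fingers": -1,"tx": 0,"ty": 0.85,"tz": -0.75,"ax": 0.89,"ay": 0,"az": 0}]}}

```text
time_s: 2.72
tcp_pos: [0.3166, 0.3701, 0.5622]
ee_rot: [[0.0, -0.867, -0.498], [-0.0, -0.498, 0.867], [-1.0, 0.0, -0.0]]
wrist_force: [0.2, -0.6, 1.6]
gripper_width: 0.998
```

```bash
python3 go.py .51 -.24 .57 -4.6
```

```text
t [-0.0104  0.1816 -0.8338] a [ 0.6915 -0.      0.    ] at [0.3166 0.3701 0.5622] t 2.7167 j [  69.    6.   23.    0. -108.  -39.]
```

Request:
{"name": "play_rows", "arguments": {"commands": [{"fingers": -1,"tx": 0,"ty": 0.18,"tz": -0.83,"ax": 0.69,"ay": 0,"az": 0},{"fingers": -1,"tx": 0,"ty": 0.18,"tz": -0.83,"ax": 0.69,"ay": 0,"az": 0},{"fingers": -1,"tx": 0,"ty": 0.18,"tz": -0.83,"ax": 0.69,"ay": 0,"az": 0},{"fingers": -1,"tx": 0,"ty": 0.18,"tz": -0.83,"ax": 0.69,"ay": 0,"az": 0},{"fingers": -1,"tx": 0,"ty": 0.18,"tz": -0.83,"ax": 0.69,"ay": 0,"az": 0}]}}

```text
time_s: 3.13
tcp_pos: [0.3804, 0.1718, 0.5625]
ee_rot: [[0.001, -0.995, 0.103], [0.001, 0.103, 0.995], [-1.0, -0.0, 0.001]]
wrist_force: [1.4, -0.3, 0.9]
gripper_width: 0.999
```

```bash
python3 go.py .51 -.24 .57 -4.6
```

```text
t [-0.0102 -0.2285 -0.5283] a [ 4.927e-01  3.000e-04 -0.000e+00] at [0.3804 0.1718 0.5625] t 3.1333 j [  47.   -2.   15.   -0. -107.  -53.]
```

Request:
{"name": "play_rows", "arguments": {"commands": [{"fingers": -1,"tx": 0,"ty": -0.23,"tz": -0.53,"ax": 0.49,"ay": 0,"az": 0},{"fingers": -1,"tx": 0,"ty": -0.23,"tz": -0.53,"ax": 0.49,"ay": 0,"az": 0},{"fingers": -1,"tx": 0,"ty": -0.23,"tz": -0.53,"ax": 0.49,"ay": 0,"az": 0},{"fingers": -1,"tx": 0,"ty": -0.23,"tz": -0.53,"ax": 0.49,"ay": 0,"az": 0},{"fingers": -1,"tx": 0,"ty": -0.23,"tz": -0.53,"ax": 0.49,"ay": 0,"az": 0}]}}

```text
time_s: 3.55
tcp_pos: [0.4443, -0.0265, 0.5625]
ee_rot: [[0.001, -0.746, 0.666], [0.0, 0.666, 0.746], [-1.0, -0.0, 0.001]]
wrist_force: [-0.2, 1.1, -0.3]
gripper_width: 1.003
```

```bash
python3 go.py .51 -.24 .57 -4.6
```

```text
t [-0.01  -0.255 -0.154] a [ 0.2936  0.0003 -0.    ] at [ 0.4443 -0.0265  0.5625] t 3.55 j [  18.    1.   18.   -0. -107.  -59.]
```

Request:
{"name": "play_rows", "arguments": {"commands": [{"fingers": -1,"tx": 0,"ty": -0.255,"tz": -0.154,"ax": 0.294,"ay": 0,"az": 0},{"fingers": -1,"tx": 0,"ty": -0.255,"tz": -0.154,"ax": 0.294,"ay": 0,"az": 0},{"fingers": -1,"tx": 0,"ty": -0.255,"tz": -0.154,"ax": 0.294,"ay": 0,"az": 0},{"fingers": -1,"tx": 0,"ty": -0.255,"tz": -0.154,"ax": 0.294,"ay": 0,"az": 0},{"fingers": -1,"tx": 0.1,"ty": -0.255,"tz": -0.154,"ax": 0.294,"ay": 0,"az": 0}]}}

```text
time_s: 3.97
tcp_pos: [0.5038, -0.2117, 0.5333]
ee_rot: [[0.01, -0.211, 0.977], [-0.004, 0.977, 0.211], [-1.0, -0.006, 0.009]]
wrist_force: [-0.4, 0.2, 1.0]
gripper_width: 1.003
```

```bash
python3 go.py .51 -.24 .28 -4.6
```

```text
t [ 0.3379 -0.0364 -0.0029] a [0.0933 0.0032 0.0016] at [ 0.5038 -0.2117  0.5333] t 3.9667 j [  -6.   11.   26.    0. -104.  -72.]
```

Request:
{"name": "play_rows", "arguments": {"commands": [{"fingers": -1,"tx": 0.338,"ty": -0.036,"tz": -0.003,"ax": 0.093,"ay": 0,"az": 0},{"fingers": -1,"tx": 0.338,"ty": -0.036,"tz": -0.003,"ax": 0.093,"ay": 0,"az": 0},{"fingers": -1,"tx": 0.338,"ty": -0.036,"tz": -0.003,"ax": 0.093,"ay": 0,"az": 0},{"fingers": -1,"tx": 0.338,"ty": -0.036,"tz": -0.003,"ax": 0.093,"ay": 0,"az": 0},{"fingers": -1,"tx": 0.338,"ty": -0.036,"tz": -0.003,"ax": 0.093,"ay": 0,"az": 0}]}}

```text
time_s: 4.38
tcp_pos: [0.5044, -0.2295, 0.32]
ee_rot: [[0.0, 0.07, 0.998], [0.0, 0.998, -0.07], [-1.0, 0.0, 0.0]]
wrist_force: [1.4, 0.0, -0.5]
gripper_width: 1.001
```

```bash
cat > look.py <<'E'
import sys
from h import *
from collections import Counter
p=cap("wrist"); 
for n,z in dict(pointer_tip=.046,round_mark=.043,square_mark=.043,knob_top=.079,cassette=.101,catch_left_pad=.088,catch_right_pad=.088).items():
    print(n,[(round(d["score"],2),np.round(d["uv"],1).tolist(),onz(p,d["uv"],z).round(4)[:2].tolist()) for d in spotter.find_in(n,p)[:3]])
save(p,sys.argv[1]); np.save("p.npy",p,allow_pickle=True)
E
python3 look.py d; python3 go.py .51 -.24 .28 -4.6
```

```text
pointer_tip [(0.83, [263.6, 274.0], [0.6355, -0.2519]), (0.66, [276.5, 177.8], [0.5076, -0.2262])]
round_mark [(0.58, [276.8, 184.5], [0.5166, -0.2264])]
square_mark [(0.57, [278.1, 180.5], [0.5117, -0.2244]), (0.4, [202.1, 277.9], [0.6373, -0.3353])]
knob_top [(0.74, [266.1, 187.5], [0.5116, -0.2384]), (0.66, [271.5, 178.0], [0.5011, -0.2315])]
cassette [(0.95, [402.9, 62.8], [0.39, -0.0932]), (0.72, [23.6, 232.1], [0.5388, -0.5218]), (0.69, [263.6, 187.5], [0.5066, -0.2402])]
catch_left_pad [(0.77, [415.9, 41.1], [0.3682, -0.0753]), (0.71, [287.4, 191.6], [0.5159, -0.2148])]
catch_right_pad [(0.8, [32.5, 236.8], [0.5494, -0.5226]), (0.64, [396.5, 80.8], [0.406, -0.0951]), (0.61, [241.2, 193.4], [0.5144, -0.2662])]
t [ 0.0609 -0.0138  0.0048] a [0.0036 0.0022 0.0003] at [ 0.5068 -0.2294  0.3257] t 4.7833 j [ -8.  12.  -1.   0. -76. -86.]
```

View pics/d.png

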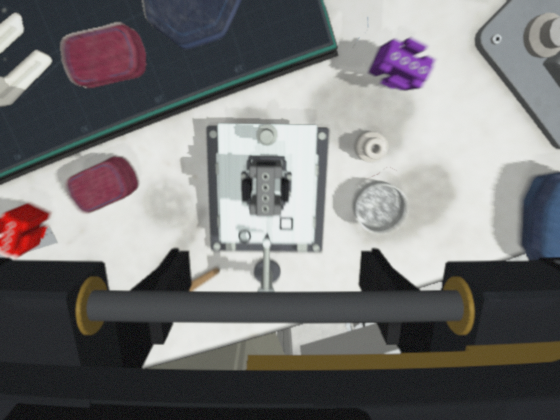

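Run:
```python
from h import *
p=np.load("p.npy",allow_pickle=True).item(); save(p,"e",(205,190,325,260),6.5)
```

```text
(no output)
```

View pics/e.png

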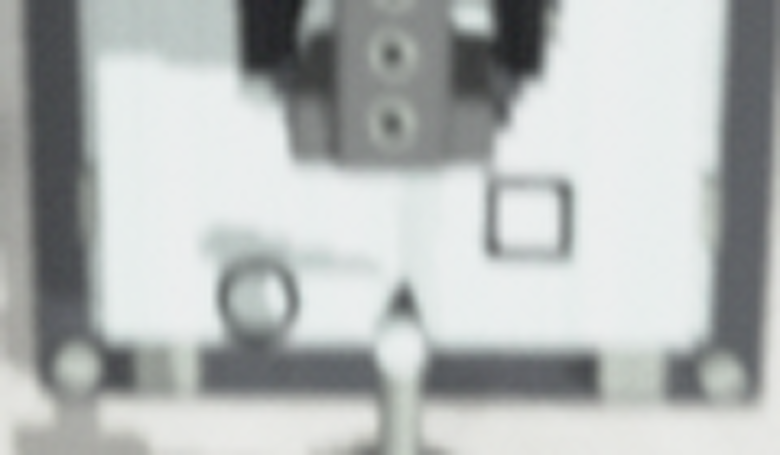

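Run:
```python
from h import *
p=cap("wrist"); 
o=np.load("p.npy",allow_pickle=True).item()
c=lambda u,v:(205+(u+.5)/6.5-.5,190+(v+.5)/6.5-.5)
tip=onz(o,c(403,280),.046);rd=onz(o,c(258,300),.043);sq=onz(o,c(529,217),.043)
print(tip,rd,sq,"d round",(tip-rd)[:2],"d sq",(tip-sq)[:2],"yaw cand", np.degrees(np.arctan2(*(onz(o,c(722,375),.014)-onz(o,c(75,370),.014))[[0,1]])))
# shift of current picture vs predicted
for n,X in dict(tip=tip,rd=rd,sq=sq).items(): print(n,proj(p,X))
a=p["image"][110:270,200:340]; cv2.imwrite("pics/f.png",cv2.resize(a,None,fx=3.7,fy=3.7,interpolation=2)[:,:,::-1])
np.save("p2.npy",p,allow_pickle=True)
s=r.sense();print(s["tcp_pos"],s["time_s"])
```

```text
[ 0.57756653 -0.24357915  0.046     ] [ 0.5808736  -0.27278444  0.043     ] [ 0.5672561 -0.2180569  0.043    ] d round [-0.00330708  0.02920528] d sq [ 0.01031043 -0.02552225] yaw cand 4.41308736417944
tip [[266.6535687 227.9509422]]
rd [[244.57291558 230.99309121]]
sq [[285.85317228 218.38023359]]
[ 0.50649984 -0.22925099  0.3250581 ] 4.8333
```

View pics/f.png

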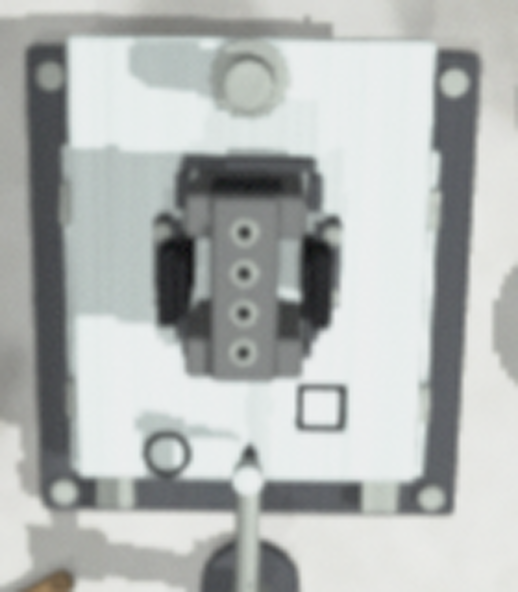

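```bash
python3 - <<'E'
from h import *
o=np.load("p2.npy",allow_pickle=True).item()
c=lambda u,v:(200+(u+.5)/3.7-.5,110+(v+.5)/3.7-.5)
f=lambda u,v,z:onz(o,c(u,v),z)[:2]
tip=f(249,446,.046);rd=f(166,453.5,.043);sq=f(322,408,.043);kn=f(249,80,.079);cs=f(245,293,.101)
print(tip,rd,sq,"knob",kn,"cass",cs)
B=[f(64,492,.014),f(432,498,.014),f(49,76,.014),f(454,82,.014)]
print(B,"ctr",np.mean(B,0)); 
for a,b in((0,1),(2,3)): d=B[b]-B[a];print("yaw",np.degrees(np.arctan2(-d[0],d[1])),np.hypot(*d))
for a,b in((2,0),(3,1)): d=B[b]-B[a];print("yaw",np.degrees(np.arctan2(d[1],d[0])),np.hypot(*d))
print("cass-knob yaw",np.degrees(np.arctan2(*(cs-kn)[::-1])),np.hypot(*(cs-kn)))
print("d round",tip-rd,"d sq",tip-sq)
E
python3 go.py .4575 -.2329 .20 -4.4
```

```text
[ 0.58063206 -0.24344681] [ 0.58253908 -0.2730366 ] [ 0.56939158 -0.21713564] knob [ 0.45369642 -0.23330553] cass [ 0.51337456 -0.23841259]
[array([ 0.60592902, -0.31678424]), array([ 0.61782447, -0.17694545]), array([ 0.45140578, -0.30429109]), array([ 0.46309247, -0.16399454])] ctr [ 0.53456294 -0.24050383]
yaw -4.862186234440332 0.14034382659205066
yaw -4.761737869613461 0.14078245830706734
yaw -4.622290250348 0.15502745001022514
yaw -4.784445712851651 0.15527304736656702
cass-knob yaw -4.891272221668348 0.059896265576176826
d round [-0.00190702  0.02958979] d sq [ 0.01124048 -0.02631117]
t [ 0.1664 -0.0092 -0.0658] a [0.0025 0.0018 0.0002] at [ 0.5065 -0.2293  0.3251] t 4.8333 j [ -8.  12.  -1.   0. -76. -86.]
```

```bash
python3 go.py .4545 -.2334 .16 -4.75;python3 go.py .4545 -.2334 .072 -4.75
```

```text
t [ 0.2197 -0.0101 -0.0701] a [0.0045 0.0018 0.0002] at [ 0.5065 -0.2293  0.3251] t 4.8333 j [ -8.  12.  -1.   0. -76. -86.]
t [ 0.337  -0.01   -0.0707] a [0.0045 0.0018 0.0002] at [ 0.5065 -0.2293  0.3251] t 4.8333 j [ -8.  12.  -1.   0. -76. -86.]
```

Request:
{"name": "play_rows", "arguments": {"commands": [{"fingers": -1,"tx": 0.05,"ty": -0.01,"tz": -0.07,"ax": 0.0045,"ay": 0,"az": 0},{"fingers": -1,"tx": 0.22,"ty": -0.01,"tz": -0.07,"ax": 0.0045,"ay": 0,"az": 0},{"fingers": -1,"tx": 0.22,"ty": -0.01,"tz": -0.07,"ax": 0.0045,"ay": 0,"az": 0},{"fingers": -1,"tx": 0.22,"ty": -0.01,"tz": -0.07,"ax": 0.0045,"ay": 0,"az": 0},{"fingers": -1,"tx": 0.22,"ty": -0.01,"tz": -0.07,"ax": 0.0045,"ay": 0,"az": 0}]}}

```text
time_s: 5.25
tcp_pos: [0.4495, -0.2321, 0.1536]
ee_rot: [[-0.005, 0.085, 0.996], [0.002, 0.996, -0.085], [-1.0, 0.002, -0.005]]
wrist_force: [-1.1, -0.1, -0.0]
gripper_width: 1.003
```

```bash
python3 go.py .4545 -.2334 .072 -4.75
python3 - <<'E'
from h import *
p=cap("wrist"); print([ (d["score"],d["uv"],onz(p,d["uv"],.079)) for d in spotter.find_in("knob_top",p)[:3]])
save(p,"g",None,1)
E
python3 go.py .4545 -.2334 .072 -4.75
```

```text
t [ 0.1088 -0.0013  0.0073] a [-0.0006 -0.0017 -0.0006] at [ 0.4495 -0.2321  0.1536] t 5.25 j [ -9.  16. -23.  -0. -52. -86.]
[(0.81, [265.5, 248.7], array([ 0.46217848, -0.23813216,  0.079     ]))]
t [ 0.1107 -0.0007  0.0058] a [-0.0003 -0.0018 -0.0003] at [ 0.4506 -0.2326  0.155 ] t 5.35 j [ -9.  16. -23.  -0. -52. -86.]
```

View pics/g.png

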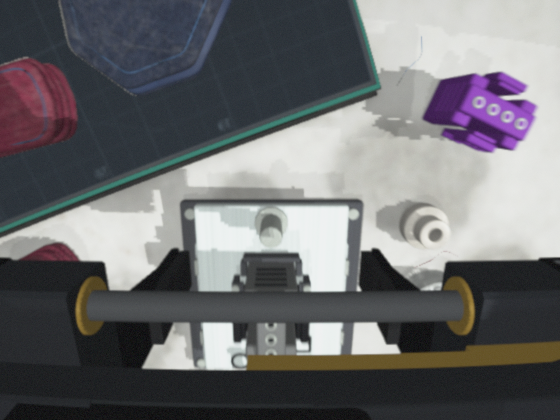

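Run:
```python
from h import *
p=cap("wrist")
g=p["image"].astype(float)
for uv in [(270,238),(270,240)]: print(onz(p,uv,.079))
print(onz(p,(270,215),.047), p["fx"], p["cy"]); save(p,"h",(240,195,300,275),8)
s=r.sense();print(s["tcp_pos"])
```

```text
[ 0.45635601 -0.23502873  0.079     ]
[ 0.45778966 -0.23515348  0.079     ]
[ 0.44969195 -0.23481618  0.047     ] 346.6731469897196 212.09611872116383
[ 0.45289931 -0.23324169  0.15751365]
```

View pics/h.png

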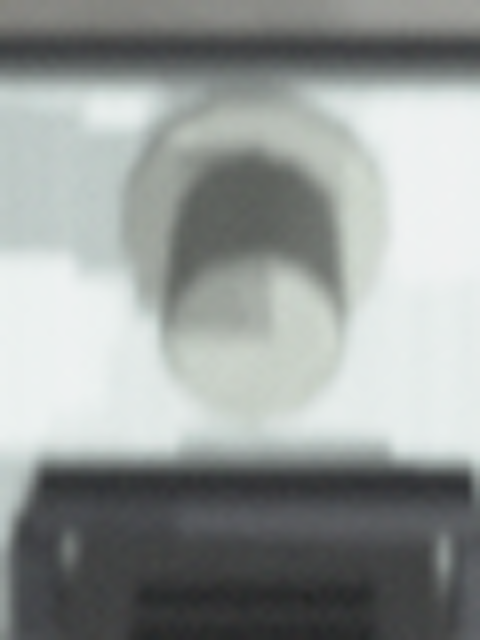

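Request:
{"name": "play_rows", "arguments": {"commands": [{"fingers": -1,"tx": 0.05,"ty": 0,"tz": 0,"ax": 0,"ay": 0,"az": 0},{"fingers": -1,"tx": 0.1,"ty": 0,"tz": 0,"ax": 0,"ay": 0,"az": 0},{"fingers": -1,"tx": 0.115,"ty": 0,"tz": 0,"ax": 0,"ay": 0,"az": 0},{"fingers": -1,"tx": 0.115,"ty": 0,"tz": 0,"ax": 0,"ay": 0,"az": 0},{"fingers": -1,"tx": 0.115,"ty": 0,"tz": 0,"ax": 0,"ay": 0,"az": 0}]}}

```text
time_s: 5.82
tcp_pos: [0.4549, -0.2336, 0.0728]
ee_rot: [[0.004, 0.082, 0.997], [-0.001, 0.997, -0.082], [-1.0, -0.001, 0.004]]
wrist_force: [0.2, -0.2, 0.0]
gripper_width: 1.0
```

```bash
python3 go.py .455 -.234 .072 -4.75; sleep 0.1; python3 go.py .455 -.234 .072 -4.75
```

```text
t [ 0.0011 -0.0006  0.0002] a [0.0002 0.0013 0.0004] at [ 0.4549 -0.2336  0.0728] t 5.8167 j [ -9.  22. -28.   0. -40. -86.]
t [ 0.0011 -0.0006  0.0002] a [0.0002 0.0013 0.0004] at [ 0.4549 -0.2336  0.0728] t 5.8167 j [ -9.  22. -28.   0. -40. -86.]
```

Right over the knob. Now I'll close the fingers.

Request:
{"name": "play_rows", "arguments": {"commands": [{"fingers": 1,"tx": 0,"ty": 0,"tz": 0,"ax": 0,"ay": 0,"az": 0},{"fingers": 1,"tx": 0,"ty": 0,"tz": 0,"ax": 0,"ay": 0,"az": 0},{"fingers": 1,"tx": 0,"ty": 0,"tz": 0,"ax": 0,"ay": 0,"az": 0},{"fingers": 1,"tx": 0,"ty": 0,"tz": 0,"ax": 0,"ay": 0,"az": 0},{"fingers": 1,"tx": 0,"ty": 0,"tz": 0,"ax": 0,"ay": 0,"az": 0}]}}

```text
time_s: 6.23
tcp_pos: [0.4527, -0.2331, 0.0715]
ee_rot: [[0.001, 0.083, 0.997], [-0.0, 0.997, -0.083], [-1.0, -0.0, 0.002]]
wrist_force: [-1.3, 0.7, 0.5]
gripper_width: 0.708
```

Request:
{"name": "play_rows", "arguments": {"commands": [{"fingers": 1,"tx": 0,"ty": 0,"tz": 0,"ax": 0,"ay": 0,"az": 0},{"fingers": 1,"tx": 0,"ty": 0,"tz": 0,"ax": 0,"ay": 0,"az": 0},{"fingers": 1,"tx": 0,"ty": 0,"tz": 0,"ax": 0,"ay": 0,"az": 0},{"fingers": 1,"tx": 0,"ty": 0,"tz": 0,"ax": 0,"ay": 0,"az": 0},{"fingers": 1,"tx": 0,"ty": 0,"tz": 0,"ax": 0,"ay": 0,"az": 0}]}}

```text
time_s: 6.65
tcp_pos: [0.4523, -0.2331, 0.0707]
ee_rot: [[-0.0, 0.083, 0.997], [0.0, 0.997, -0.083], [-1.0, -0.0, -0.0]]
wrist_force: [0.2, -1.0, 0.7]
gripper_width: 0.326
```

Request:
{"name": "play_rows", "arguments": {"commands": [{"fingers": 1,"tx": 0,"ty": 0,"tz": 0,"ax": 0,"ay": 0,"az": 0},{"fingers": 1,"tx": 0,"ty": 0,"tz": 0,"ax": 0,"ay": 0,"az": 0},{"fingers": 1,"tx": 0,"ty": 0,"tz": 0,"ax": 0,"ay": 0,"az": 0},{"fingers": 1,"tx": 0,"ty": 0,"tz": 0,"ax": 0,"ay": 0,"az": 0},{"fingers": 1,"tx": 0,"ty": 0,"tz": 0,"ax": 0,"ay": 0,"az": 0}]}}

```text
time_s: 7.07
tcp_pos: [0.4523, -0.2332, 0.0707]
ee_rot: [[-0.0, 0.083, 0.997], [-0.0, 0.997, -0.083], [-1.0, -0.0, -0.0]]
wrist_force: [-0.3, -3.3, -1.2]
gripper_width: 0.172
```

Request:
{"name": "play_rows", "arguments": {"commands": [{"fingers": 1,"tx": 0,"ty": 0.008,"tz": -0.001,"ax": 0,"ay": 0,"az": 0},{"fingers": 1,"tx": 0,"ty": 0.016,"tz": -0.003,"ax": 0,"ay": 0,"az": 0},{"fingers": 1,"tx": 0,"ty": 0.024,"tz": -0.005,"ax": 0,"ay": 0,"az": 0},{"fingers": 1,"tx": 0,"ty": 0.032,"tz": -0.007,"ax": 0,"ay": 0,"az": 0},{"fingers": 1,"tx": 0,"ty": 0.0387,"tz": -0.007,"ax": 0,"ay": 0,"az": 0}]}}

```text
time_s: 7.48
tcp_pos: [0.4493, -0.2029, 0.0707]
ee_rot: [[-0.0, 0.083, 0.997], [0.0, 0.997, -0.083], [-1.0, 0.0, -0.0]]
wrist_force: [1.5, -3.0, -3.7]
gripper_width: 0.175
```

Request:
{"name": "play_rows", "arguments": {"commands": [{"fingers": 1,"tx": 0,"ty": 0,"tz": 0,"ax": 0,"ay": 0,"az": 0},{"fingers": 1,"tx": 0,"ty": 0,"tz": 0,"ax": 0,"ay": 0,"az": 0},{"fingers": 1,"tx": 0,"ty": 0,"tz": 0,"ax": 0,"ay": 0,"az": 0},{"fingers": 1,"tx": 0,"ty": 0,"tz": 0,"ax": 0,"ay": 0,"az": 0}]}}

```text
time_s: 7.82
tcp_pos: [0.4492, -0.2032, 0.0707]
ee_rot: [[-0.001, 0.083, 0.997], [0.001, 0.997, -0.083], [-1.0, 0.001, -0.001]]
wrist_force: [1.0, 3.4, -0.3]
gripper_width: 0.172
```

Run:
```python
from h import *
s=r.sense();print(s["tcp_pos"],s["wrist_force"],(s["tcp_pos"]-np.array([.4523,-.2332,.0707]))@np.array([[.9966,.0828],[-.0828,.9966],[0,0]]))
p=cap("wrist");q=cap("top");w=cap("scene")
A=cv2.resize(p["image"][200:420,180:360],(330,400));B=cv2.resize(q["image"][165:235,255:335],(457,400),interpolation=2)
cv2.imwrite("pics/i.png",np.hstack([A,B])[:,:,::-1])
```

```text
[ 0.44924492 -0.20324076  0.07073723] [ 1.039856    3.39804121 -0.33267612] [-0.00552532  0.02960442]
```

View pics/i.png

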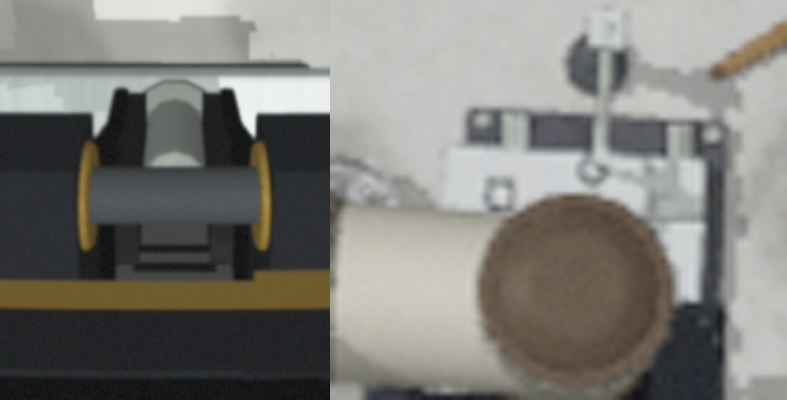

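Request:
{"name": "play_rows", "arguments": {"commands": [{"fingers": -1,"tx": 0,"ty": 0,"tz": 0,"ax": 0,"ay": 0,"az": 0},{"fingers": -1,"tx": 0,"ty": 0,"tz": 0,"ax": 0,"ay": 0,"az": 0},{"fingers": -1,"tx": 0,"ty": 0,"tz": 0,"ax": 0,"ay": 0,"az": 0},{"fingers": -1,"tx": 0,"ty": 0,"tz": 0,"ax": 0,"ay": 0,"az": 0},{"fingers": -1,"tx": 0,"ty": 0,"tz": 0,"ax": 0,"ay": 0,"az": 0}]}}

```text
time_s: 8.38
tcp_pos: [0.4493, -0.2039, 0.0708]
ee_rot: [[-0.0, 0.084, 0.996], [-0.0, 0.996, -0.084], [-1.0, -0.0, -0.0]]
wrist_force: [-0.4, -0.7, -0.9]
gripper_width: 0.468
```

Request:
{"name": "play_rows", "arguments": {"commands": [{"fingers": -1,"tx": -0.05,"ty": 0,"tz": 0,"ax": 0,"ay": 0,"az": 0},{"fingers": -1,"tx": -0.3,"ty": 0,"tz": 0.053,"ax": 0,"ay": 0,"az": 0},{"fingers": -1,"tx": -0.3,"ty": 0,"tz": 0.053,"ax": 0,"ay": 0,"az": 0},{"fingers": -1,"tx": -0.3,"ty": 0,"tz": 0.053,"ax": 0,"ay": 0,"az": 0},{"fingers": -1,"tx": -0.3,"ty": 0,"tz": 0.053,"ax": 0,"ay": 0,"az": 0}]}}

```text
time_s: 8.8
tcp_pos: [0.4836, -0.2066, 0.2737]
ee_rot: [[0.0, 0.084, 0.997], [-0.0, 0.997, -0.084], [-1.0, -0.0, 0.0]]
wrist_force: [2.1, -1.0, -0.6]
gripper_width: 0.851
```

Request:
{"name": "play_rows", "arguments": {"commands": [{"fingers": -1,"tx": -0.1,"ty": 0,"tz": 0.01,"ax": 0,"ay": 0,"az": 0},{"fingers": -1,"tx": -0.1,"ty": 0,"tz": 0.01,"ax": 0,"ay": 0,"az": 0},{"fingers": -1,"tx": -0.1,"ty": 0,"tz": 0.01,"ax": 0,"ay": 0,"az": 0},{"fingers": -1,"tx": -0.1,"ty": 0,"tz": 0.01,"ax": 0,"ay": 0,"az": 0},{"fingers": -1,"tx": -0.1,"ty": 0,"tz": 0.01,"ax": 0,"ay": 0,"az": 0}]}}

```text
time_s: 9.22
tcp_pos: [0.4908, -0.207, 0.3455]
ee_rot: [[-0.001, 0.084, 0.996], [0.001, 0.996, -0.084], [-1.0, 0.001, -0.001]]
wrist_force: [-0.1, 0.0, -0.4]
gripper_width: 0.997
```

Run:
```python
from h import *
cap("wrist");cap("wrist");p=cap("wrist"); np.save("p3.npy",p,allow_pickle=True)
print(r.sense()["tcp_pos"],r.sense()["time_s"])
ex=np.array([.9966,-.0828]);ey=np.array([.0828,.9966])
tip0=np.array([.5798,-.2435])
u=proj(p,[*tip0,.046])[0];print(u)
a,b=int(u[0])-55,int(u[1])-48; save(p,"j",(a,b,a+110,b+82),7.2); print(a,b)
```

```text
[ 0.49068037 -0.20707798  0.34463138] 9.3667
[252.34283344 239.84682753]
197 191
```

View pics/j.png

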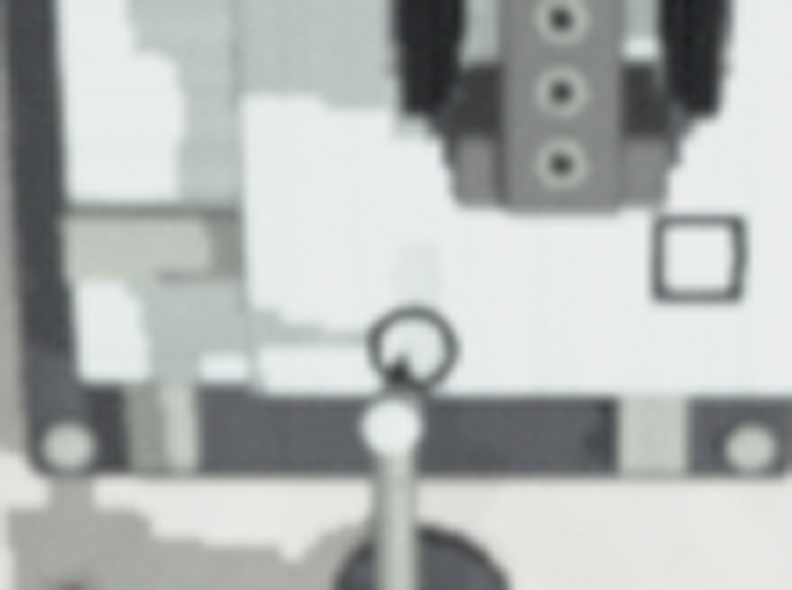

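```bash
cat > m.py <<'E'
from h import *
p=np.load("p3.npy",allow_pickle=True).item()
c=lambda u,v:(197+(u+.5)/7.2-.5,191+(v+.5)/7.2-.5)
tip=onz(p,c(401,356),.046)[:2];rd=onz(p,c(414,349),.043)[:2];sq=onz(p,c(699,258),.043)[:2]
F=np.array([[.9966,-.0828],[.0828,.9966]])
print(tip,rd,sq,"rd (fix mm)",F@(tip-rd)*1e3,"sq",F@(tip-sq)*1e3,"sep",F@(rd-sq)*1e3)
E
python3 m.py; python3 go.py .450 -.2035 .072 -4.75
```

```text
[ 0.58003265 -0.24363173] [ 0.5799429  -0.24132005] [ 0.56623296 -0.18608933] rd (fix mm) [ 0.28084924 -2.29639371] sq [ 18.51727901 -56.20414309] sep [ 18.23642978 -53.90774938]
t [ 3.637e-01  1.000e-04 -5.320e-02] a [-0.0002 -0.0011 -0.0001] at [ 0.4907 -0.2071  0.3446] t 9.3667 j [ -5.  10.  -2.  -0. -79. -89.]
```

Request:
{"name": "play_rows", "arguments": {"commands": [{"fingers": -1,"tx": 0.05,"ty": 0,"tz": -0.054,"ax": 0,"ay": 0,"az": 0},{"fingers": -1,"tx": 0.2,"ty": 0,"tz": -0.054,"ax": 0,"ay": 0,"az": 0},{"fingers": -1,"tx": 0.2,"ty": 0,"tz": -0.054,"ax": 0,"ay": 0,"az": 0},{"fingers": -1,"tx": 0.2,"ty": 0,"tz": -0.054,"ax": 0,"ay": 0,"az": 0},{"fingers": -1,"tx": 0.2,"ty": 0,"tz": -0.054,"ax": 0,"ay": 0,"az": 0}]}}

```text
time_s: 9.78
tcp_pos: [0.4443, -0.2024, 0.1881]
ee_rot: [[-0.018, 0.086, 0.996], [0.005, 0.996, -0.086], [-1.0, 0.003, -0.019]]
wrist_force: [-0.2, 1.0, -0.3]
gripper_width: 0.997
```

```bash
python3 go.py .450 -.2035 .071 -4.75
```

```text
t [ 0.156  -0.0014  0.0107] a [-0.0009 -0.0059 -0.001 ] at [ 0.4443 -0.2024  0.1881] t 9.7833 j [ -5.  12. -22.  -0. -57. -89.]
```

Request:
{"name": "play_rows", "arguments": {"commands": [{"fingers": -1,"tx": 0.0,"ty": 0,"tz": 0,"ax": 0,"ay": 0,"az": 0},{"fingers": -1,"tx": 0.05,"ty": 0,"tz": 0,"ax": 0,"ay": 0,"az": 0},{"fingers": -1,"tx": 0.1,"ty": 0,"tz": 0,"ax": 0,"ay": 0,"az": 0},{"fingers": -1,"tx": 0.15,"ty": 0,"tz": 0,"ax": 0,"ay": 0,"az": 0},{"fingers": -1,"tx": 0.164,"ty": 0,"tz": 0,"ax": 0,"ay": 0,"az": 0}]}}

```text
time_s: 10.2
tcp_pos: [0.4509, -0.2037, 0.0713]
ee_rot: [[-0.003, 0.084, 0.996], [0.001, 0.996, -0.084], [-1.0, 0.0, -0.003]]
wrist_force: [-1.2, 0.2, 0.7]
gripper_width: 1.002
```

Request:
{"name": "play_rows", "arguments": {"commands": [{"fingers": 1,"tx": 0,"ty": 0,"tz": 0,"ax": 0,"ay": 0,"az": 0},{"fingers": 1,"tx": 0,"ty": 0,"tz": 0,"ax": 0,"ay": 0,"az": 0},{"fingers": 1,"tx": 0,"ty": 0,"tz": 0,"ax": 0,"ay": 0,"az": 0},{"fingers": 1,"tx": 0,"ty": 0,"tz": 0,"ax": 0,"ay": 0,"az": 0},{"fingers": 1,"tx": 0,"ty": 0,"tz": 0,"ax": 0,"ay": 0,"az": 0}]}}

```text
time_s: 10.62
tcp_pos: [0.4525, -0.204, 0.0752]
ee_rot: [[0.004, 0.083, 0.997], [-0.001, 0.997, -0.083], [-1.0, -0.0, 0.004]]
wrist_force: [-0.4, -0.2, -0.6]
gripper_width: 0.708
```

Request:
{"name": "play_rows", "arguments": {"commands": [{"fingers": 1,"tx": 0,"ty": 0,"tz": 0,"ax": 0,"ay": 0,"az": 0},{"fingers": 1,"tx": 0,"ty": 0,"tz": 0,"ax": 0,"ay": 0,"az": 0},{"fingers": 1,"tx": 0,"ty": 0,"tz": 0,"ax": 0,"ay": 0,"az": 0},{"fingers": 1,"tx": 0,"ty": 0,"tz": 0,"ax": 0,"ay": 0,"az": 0},{"fingers": 1,"tx": 0,"ty": 0,"tz": 0,"ax": 0,"ay": 0,"az": 0}]}}

```text
time_s: 11.03
tcp_pos: [0.451, -0.2038, 0.0733]
ee_rot: [[-0.0, 0.083, 0.997], [-0.0, 0.997, -0.083], [-1.0, -0.0, -0.0]]
wrist_force: [0.3, -0.5, -0.8]
gripper_width: 0.331
```

Request:
{"name": "play_rows", "arguments": {"commands": [{"fingers": 1,"tx": 0,"ty": 0,"tz": 0,"ax": 0,"ay": 0,"az": 0},{"fingers": 1,"tx": 0,"ty": 0,"tz": 0,"ax": 0,"ay": 0,"az": 0},{"fingers": 1,"tx": 0,"ty": 0,"tz": 0,"ax": 0,"ay": 0,"az": 0},{"fingers": 1,"tx": 0,"ty": 0,"tz": 0,"ax": 0,"ay": 0,"az": 0},{"fingers": 1,"tx": 0,"ty": 0,"tz": 0,"ax": 0,"ay": 0,"az": 0}]}}

```text
time_s: 11.45
tcp_pos: [0.451, -0.2037, 0.0732]
ee_rot: [[-0.0, 0.083, 0.997], [0.0, 0.997, -0.083], [-1.0, 0.0, -0.0]]
wrist_force: [-0.1, 1.5, -0.0]
gripper_width: 0.175
```

Request:
{"name": "play_rows", "arguments": {"commands": [{"fingers": 1,"tx": 0,"ty": -0.012,"tz": 0.004,"ax": 0,"ay": 0,"az": 0},{"fingers": 1,"tx": 0,"ty": -0.028,"tz": 0.009,"ax": 0,"ay": 0,"az": 0},{"fingers": 1,"tx": 0,"ty": -0.044,"tz": 0.015,"ax": 0,"ay": 0,"az": 0},{"fingers": 1,"tx": 0,"ty": -0.06,"tz": 0.02,"ax": 0,"ay": 0,"az": 0},{"fingers": 1,"tx": 0,"ty": -0.075,"tz": 0.0245,"ax": 0,"ay": 0,"az": 0}]}}

```text
time_s: 11.87
tcp_pos: [0.4633, -0.2611, 0.0732]
ee_rot: [[-0.003, 0.084, 0.996], [0.002, 0.996, -0.084], [-1.0, 0.001, -0.004]]
wrist_force: [-2.5, 5.5, 3.8]
gripper_width: 0.173
```

Request:
{"name": "play_rows", "arguments": {"commands": [{"fingers": 1,"tx": 0,"ty": 0,"tz": 0,"ax": 0,"ay": 0,"az": 0},{"fingers": 1,"tx": 0,"ty": 0,"tz": 0,"ax": 0,"ay": 0,"az": 0},{"fingers": 1,"tx": 0,"ty": 0,"tz": 0,"ax": 0,"ay": 0,"az": 0},{"fingers": 1,"tx": 0,"ty": 0,"tz": 0,"ax": 0,"ay": 0,"az": 0},{"fingers": 1,"tx": 0,"ty": 0,"tz": 0,"ax": 0,"ay": 0,"az": 0}]}}

```text
time_s: 12.28
tcp_pos: [0.4646, -0.2612, 0.0733]
ee_rot: [[-0.0, 0.083, 0.997], [-0.0, 0.997, -0.083], [-1.0, -0.0, -0.0]]
wrist_force: [-1.0, -3.1, -0.1]
gripper_width: 0.174
```

Run:
```python
from h import *
s=r.sense();print(s["tcp_pos"],s["wrist_force"],(s["tcp_pos"]-np.array([.4510,-.2037,.0732]))@np.array([[.9966,.0828],[-.0828,.9966],[0,0]]))
```

```text
[ 0.46456925 -0.26115218  0.07325397] [-1.03583854 -3.0765004  -0.11643761] [ 0.01828016 -0.05613331]
```

Moved exactly as planned. I'll dwell briefly, release, rise and look.

Request:
{"name": "play_rows", "arguments": {"commands": [{"fingers": 1,"tx": 0,"ty": 0,"tz": 0,"ax": 0,"ay": 0,"az": 0},{"fingers": 1,"tx": 0,"ty": 0,"tz": 0,"ax": 0,"ay": 0,"az": 0},{"fingers": 1,"tx": 0,"ty": 0,"tz": 0,"ax": 0,"ay": 0,"az": 0},{"fingers": 1,"tx": 0,"ty": 0,"tz": 0,"ax": 0,"ay": 0,"az": 0},{"fingers": 1,"tx": 0,"ty": 0,"tz": 0,"ax": 0,"ay": 0,"az": 0}]}}

```text
time_s: 12.7
tcp_pos: [0.4646, -0.2612, 0.0733]
ee_rot: [[-0.0, 0.083, 0.997], [0.0, 0.997, -0.083], [-1.0, 0.0, -0.0]]
wrist_force: [-1.0, -1.0, 0.6]
gripper_width: 0.175
```

Request:
{"name": "play_rows", "arguments": {"commands": [{"fingers": -1,"tx": 0,"ty": 0,"tz": 0,"ax": 0,"ay": 0,"az": 0},{"fingers": -1,"tx": 0,"ty": 0,"tz": 0,"ax": 0,"ay": 0,"az": 0},{"fingers": -1,"tx": 0,"ty": 0,"tz": 0,"ax": 0,"ay": 0,"az": 0},{"fingers": -1,"tx": 0,"ty": 0,"tz": 0,"ax": 0,"ay": 0,"az": 0},{"fingers": -1,"tx": 0,"ty": 0,"tz": 0,"ax": 0,"ay": 0,"az": 0}]}}

```text
time_s: 13.12
tcp_pos: [0.4649, -0.2613, 0.0734]
ee_rot: [[0.0, 0.083, 0.997], [0.0, 0.997, -0.083], [-1.0, 0.0, 0.0]]
wrist_force: [1.0, 0.6, 0.6]
gripper_width: 0.466
```

Request:
{"name": "play_rows", "arguments": {"commands": [{"fingers": -1,"tx": -0.05,"ty": 0,"tz": 0,"ax": 0,"ay": 0,"az": 0},{"fingers": -1,"tx": -0.3,"ty": 0,"tz": 0.04,"ax": 0,"ay": 0,"az": 0},{"fingers": -1,"tx": -0.3,"ty": 0,"tz": 0.04,"ax": 0,"ay": 0,"az": 0},{"fingers": -1,"tx": -0.3,"ty": 0,"tz": 0.04,"ax": 0,"ay": 0,"az": 0},{"fingers": -1,"tx": -0.3,"ty": 0,"tz": 0.04,"ax": 0,"ay": 0,"az": 0}]}}

```text
time_s: 13.53
tcp_pos: [0.4907, -0.2634, 0.2777]
ee_rot: [[0.001, 0.083, 0.997], [0.0, 0.997, -0.083], [-1.0, 0.0, 0.001]]
wrist_force: [1.5, 0.1, -0.8]
gripper_width: 0.846
```

Request:
{"name": "play_rows", "arguments": {"commands": [{"fingers": -1,"tx": -0.1,"ty": 0,"tz": 0,"ax": 0,"ay": 0,"az": 0},{"fingers": -1,"tx": -0.1,"ty": 0,"tz": 0,"ax": 0,"ay": 0,"az": 0},{"fingers": -1,"tx": -0.1,"ty": 0,"tz": 0,"ax": 0,"ay": 0,"az": 0},{"fingers": -1,"tx": -0.1,"ty": 0,"tz": 0,"ax": 0,"ay": 0,"az": 0},{"fingers": -1,"tx": -0.1,"ty": 0,"tz": 0,"ax": 0,"ay": 0,"az": 0}]}}

```text
time_s: 13.95
tcp_pos: [0.4905, -0.2632, 0.3496]
ee_rot: [[-0.001, 0.083, 0.997], [0.001, 0.997, -0.083], [-1.0, 0.001, -0.001]]
wrist_force: [-0.0, 0.7, -0.5]
gripper_width: 0.998
```

Run:
```python
from h import *
cap("wrist");cap("wrist");p=cap("wrist"); np.save("p4.npy",p,allow_pickle=True)
print(r.sense()["tcp_pos"],r.sense()["time_s"])
u=proj(p,[.5800,-.2436,.046])[0];print(u)
a,b=int(u[0])-60,int(u[1])-78; save(p,"k",(a,b,a+120,b+96),6); print(a,b)
```

```text
[ 0.49036594 -0.26337922  0.34859798] 14.1
[293.26865275 235.91711477]
233 157
```

View pics/k.png

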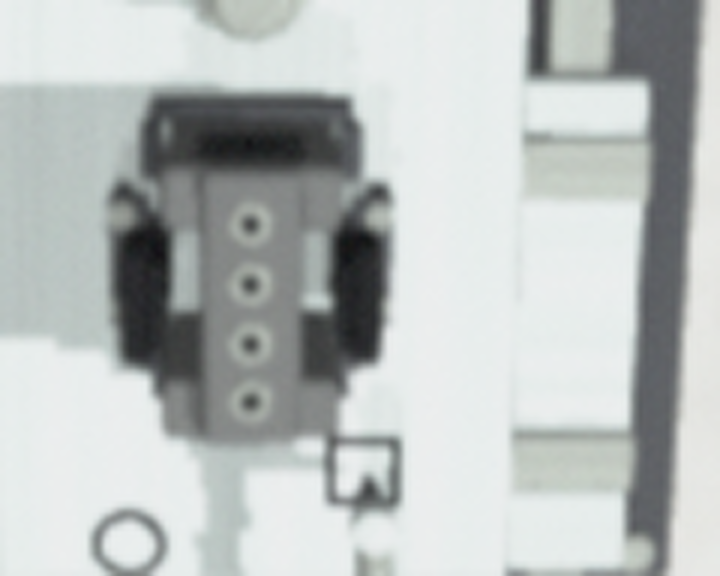

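```bash
python3 - <<'E'
from h import *
p=np.load("p4.npy",allow_pickle=True).item()
c=lambda u,v:(233+(u+.5)/6-.5,157+(v+.5)/6-.5)
F=np.array([[.9966,-.0828],[.0828,.9966]])
tip=onz(p,c(369,476),.046)[:2];sq=onz(p,c(364,471),.043)[:2]; print("sq err",F@(tip-sq)*1e3)
ho=[onz(p,c(251,v),.101)[:2] for v in(225,284,345,402)]; print("holes mid",np.mean(ho,0),F@(ho[3]-ho[0])*1e3)
print("pads mid",(onz(p,c(116,298),.099)+onz(p,c(387,298),.099))/2)
print("far top edge mid",onz(p,c(251,438),.101))
print("pad ends",[ (F@onz(p,c(360,v),.099)[:2]).round(4) for v in(228,367)], "knob+58", F@np.array([.4646,-.2612])+[.058,0])
print("knob off img",onz(p,c(253,0),.079))
E
python3 go.py .524 -.266 .16 -4.75
```

```text
sq err [0.11958402 0.98429464]
holes mid [ 0.52431998 -0.26491196] [3.59171146e+01 1.22346176e-03]
pads mid [ 0.52151945 -0.2645768   0.099     ]
far top edge mid [ 0.54971383 -0.26702093  0.101     ]
pad ends [array([ 0.5276, -0.1994]), array([ 0.5558, -0.199 ])] knob+58 [ 0.54264772 -0.22184304]
knob off img [ 0.466031   -0.25965495  0.079     ]
t [2.513e-01 1.000e-04 4.580e-02] a [-0.0002 -0.0011 -0.0002] at [ 0.4904 -0.2634  0.3486] t 14.1 j [-12.  12.   2.  -0. -80. -83.]
```

Request:
{"name": "play_rows", "arguments": {"commands": [{"fingers": -1,"tx": 0.05,"ty": 0.001,"tz": 0.043,"ax": 0,"ay": 0,"az": 0},{"fingers": -1,"tx": 0.2,"ty": 0.001,"tz": 0.043,"ax": 0,"ay": 0,"az": 0},{"fingers": -1,"tx": 0.2,"ty": 0.001,"tz": 0.043,"ax": 0,"ay": 0,"az": 0},{"fingers": -1,"tx": 0.2,"ty": 0.001,"tz": 0.043,"ax": 0,"ay": 0,"az": 0},{"fingers": -1,"tx": 0.2,"ty": 0.001,"tz": 0.043,"ax": 0,"ay": 0,"az": 0}]}}

```text
time_s: 14.52
tcp_pos: [0.5181, -0.2636, 0.1909]
ee_rot: [[-0.018, 0.085, 0.996], [0.006, 0.996, -0.085], [-1.0, 0.005, -0.018]]
wrist_force: [-1.2, 0.6, -1.9]
gripper_width: 0.999
```

```bash
python3 - <<'E'
from h import *
cap("top");cap("top")
E
python3 go.py .5225 -.2655 .088 -4.75
```

```text
t [0.1487 0.0005 0.0002] a [-0.     -0.0012  0.0002] at [ 0.5227 -0.2658  0.1995] t 14.6167 j [-11.  20.  -9.   0. -61. -84.]
```

Request:
{"name": "play_rows", "arguments": {"commands": [{"fingers": -1,"tx": 0.03,"ty": 0,"tz": 0,"ax": 0,"ay": 0,"az": 0},{"fingers": -1,"tx": 0.07,"ty": 0,"tz": 0,"ax": 0,"ay": 0,"az": 0},{"fingers": -1,"tx": 0.11,"ty": 0,"tz": 0,"ax": 0,"ay": 0,"az": 0},{"fingers": -1,"tx": 0.14,"ty": 0,"tz": 0,"ax": 0,"ay": 0,"az": 0},{"fingers": -1,"tx": 0.148,"ty": 0,"tz": 0,"ax": 0,"ay": 0,"az": 0}]}}

```text
time_s: 15.03
tcp_pos: [0.523, -0.2655, 0.0887]
ee_rot: [[-0.001, 0.084, 0.997], [0.0, 0.997, -0.084], [-1.0, 0.0, -0.001]]
wrist_force: [-1.4, -0.5, -0.5]
gripper_width: 0.999
```

Request:
{"name": "play_rows", "arguments": {"commands": [{"fingers": 1,"tx": 0,"ty": 0,"tz": 0,"ax": 0,"ay": 0,"az": 0},{"fingers": 1,"tx": 0,"ty": 0,"tz": 0,"ax": 0,"ay": 0,"az": 0},{"fingers": 1,"tx": 0,"ty": 0,"tz": 0,"ax": 0,"ay": 0,"az": 0},{"fingers": 1,"tx": 0,"ty": 0,"tz": 0,"ax": 0,"ay": 0,"az": 0},{"fingers": 1,"tx": 0,"ty": 0,"tz": 0,"ax": 0,"ay": 0,"az": 0}]}}

```text
time_s: 15.45
tcp_pos: [0.524, -0.2658, 0.0911]
ee_rot: [[0.003, 0.083, 0.997], [-0.001, 0.997, -0.083], [-1.0, -0.001, 0.003]]
wrist_force: [-0.5, 0.2, -0.2]
gripper_width: 0.705
```

Request:
{"name": "play_rows", "arguments": {"commands": [{"fingers": 1,"tx": 0,"ty": 0,"tz": 0,"ax": 0,"ay": 0,"az": 0},{"fingers": 1,"tx": 0,"ty": 0,"tz": 0,"ax": 0,"ay": 0,"az": 0},{"fingers": 1,"tx": 0,"ty": 0,"tz": 0,"ax": 0,"ay": 0,"az": 0},{"fingers": 1,"tx": 0,"ty": 0,"tz": 0,"ax": 0,"ay": 0,"az": 0},{"fingers": 1,"tx": 0,"ty": 0,"tz": 0,"ax": 0,"ay": 0,"az": 0}]}}

```text
time_s: 15.87
tcp_pos: [0.5236, -0.266, 0.0906]
ee_rot: [[0.001, 0.083, 0.997], [-0.001, 0.997, -0.083], [-1.0, -0.001, 0.001]]
wrist_force: [-0.6, -0.1, 5.4]
gripper_width: 0.434
```

Request:
{"name": "play_rows", "arguments": {"commands": [{"fingers": 1,"tx": 0,"ty": 0,"tz": 0,"ax": 0,"ay": 0,"az": 0},{"fingers": 1,"tx": 0,"ty": 0,"tz": 0,"ax": 0,"ay": 0,"az": 0},{"fingers": 1,"tx": 0,"ty": 0,"tz": 0,"ax": 0,"ay": 0,"az": 0},{"fingers": 1,"tx": 0,"ty": 0,"tz": 0,"ax": 0,"ay": 0,"az": 0},{"fingers": 1,"tx": 0,"ty": 0,"tz": 0,"ax": 0,"ay": 0,"az": 0}]}}

```text
time_s: 16.28
tcp_pos: [0.5236, -0.2659, 0.0906]
ee_rot: [[0.001, 0.083, 0.997], [-0.001, 0.997, -0.083], [-1.0, -0.001, 0.001]]
wrist_force: [-1.7, -0.9, 5.9]
gripper_width: 0.433
```

Request:
{"name": "play_rows", "arguments": {"commands": [{"fingers": 1,"tx": -0.006,"ty": 0,"tz": 0,"ax": 0,"ay": 0,"az": 0},{"fingers": 1,"tx": -0.014,"ty": 0,"tz": 0,"ax": 0,"ay": 0,"az": 0},{"fingers": 1,"tx": -0.022,"ty": 0,"tz": 0,"ax": 0,"ay": 0,"az": 0},{"fingers": 1,"tx": -0.03,"ty": 0,"tz": 0,"ax": 0,"ay": 0,"az": 0},{"fingers": 1,"tx": -0.038,"ty": 0,"tz": 0,"ax": 0,"ay": 0,"az": 0}]}}

```text
time_s: 16.7
tcp_pos: [0.5229, -0.2654, 0.1182]
ee_rot: [[-0.001, 0.083, 0.997], [0.0, 0.997, -0.083], [-1.0, 0.0, -0.001]]
wrist_force: [0.5, 0.4, -2.3]
gripper_width: 0.431
```

Force about −2 N, which matches the cassette's weight and shows no hooking. I'll lift to about 100 mm.

Request:
{"name": "play_rows", "arguments": {"commands": [{"fingers": 1,"tx": -0.02,"ty": 0,"tz": 0,"ax": 0,"ay": 0,"az": 0},{"fingers": 1,"tx": -0.04,"ty": 0,"tz": 0,"ax": 0,"ay": 0,"az": 0},{"fingers": 1,"tx": -0.06,"ty": 0,"tz": 0,"ax": 0,"ay": 0,"az": 0},{"fingers": 1,"tx": -0.08,"ty": 0,"tz": 0,"ax": 0,"ay": 0,"az": 0},{"fingers": 1,"tx": -0.09,"ty": 0,"tz": 0,"ax": 0,"ay": 0,"az": 0}]}}

```text
time_s: 17.12
tcp_pos: [0.5238, -0.2658, 0.1878]
ee_rot: [[0.003, 0.083, 0.997], [-0.001, 0.997, -0.083], [-1.0, -0.001, 0.003]]
wrist_force: [-0.2, -0.0, -2.0]
gripper_width: 0.43
```

Request:
{"name": "play_rows", "arguments": {"commands": [{"fingers": 1,"tx": 0,"ty": 0,"tz": 0,"ax": 0,"ay": 0,"az": 0},{"fingers": 1,"tx": 0,"ty": 0,"tz": 0,"ax": 0,"ay": 0,"az": 0},{"fingers": 1,"tx": 0,"ty": 0,"tz": 0,"ax": 0,"ay": 0,"az": 0},{"fingers": 1,"tx": 0,"ty": 0,"tz": 0,"ax": 0,"ay": 0,"az": 0},{"fingers": 1,"tx": 0,"ty": 0,"tz": 0,"ax": 0,"ay": 0,"az": 0}]}}

```text
time_s: 17.53
tcp_pos: [0.5226, -0.2654, 0.1843]
ee_rot: [[-0.002, 0.084, 0.997], [0.001, 0.997, -0.084], [-1.0, 0.0, -0.002]]
wrist_force: [-0.9, -0.4, -1.5]
gripper_width: 0.431
```

Run:
```python
from h import *
s=r.sense();print(s["tcp_pos"],s["wrist_force"],s["gripper_width"],s["time_s"])
p=cap("wrist");q=cap("scene")
A=cv2.resize(p["image"][200:420,160:380],(400,400));B=cv2.resize(q["image"][170:290,220:340],(400,400),interpolation=2)
cv2.imwrite("pics/l.png",np.hstack([A,B])[:,:,::-1])
```

```text
[ 0.52262884 -0.26537737  0.18430743] [-0.92247523 -0.44226813 -1.54420006] 0.4309894580170296 17.5333
```

View pics/l.png

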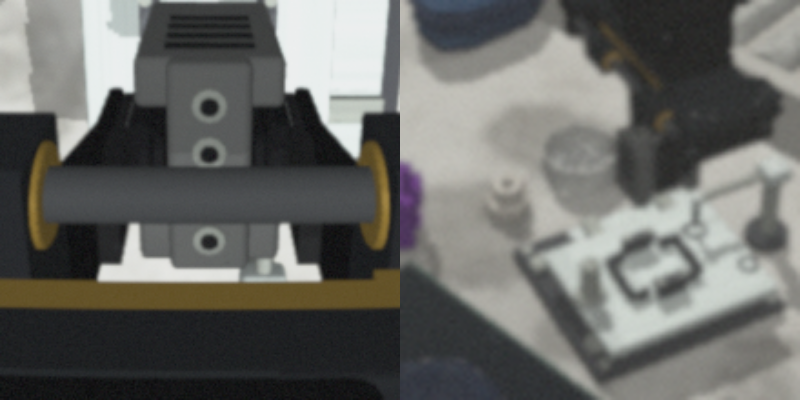

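The wrist view (left) shows the cassette upright between the fingers. The scene view (right) shows the nest empty at about (655,265) and the cassette hanging well clear. Handing in.

```bash
python3 -c "
from h import *
print(job.finish_job()); s=r.sense(); print(s['tcp_pos'],s['gripper_width'],s['time_s'])"
```

```text
the job is handed in; nothing more can be done
None
the job is handed in; nothing more can be done
```

I slid the carrier by its knob to the round mark and then to the square mark. I let it rest at each with the cassette still in its nest. I then squeezed both catches, lifted the cassette straight up and handed the job in while still holding it.

**Marks:** in the pictures taken after each release, the pointer was about 2.3 mm off the round mark's middle and about 1 mm off the square mark's. The allowance is 5 mm.

**Final hold:** in the last reading (17.5 s on the clock) the cassette was about 94 mm above where it sat in the nest, by how far the arm rose. The wrist force of −1.5 to −2.3 N fits its weight. The opening read about 37.5 mm, steady, against 40 mm nominal for fully squeezed catches; on the 16 mm knob it had read about 1 mm low.

**Other checks:** the last picture showed the cassette upright, the nest empty, and the tin and die block apparently undisturbed. I did not measure the other things on the bench, but the arm never worked near them.

**What disagreed:** the networks' positions for the marks, pointer tip and knob were off by up to several centimetres. I took those positions by hand from enlarged crops instead. `finish_job` gave no verdict.

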